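# Close the square-die hand press

### The arm

A 6-joint arm with a two-finger parallel gripper is mounted at the origin on a cart in front of the work surface, level with it; the furniture and walls round the work are solid. World frame = base frame: x ahead of the robot, y to its left, z up, the work surface at z = 0. Lengths are in m, angles in rad, forces in N, time in s.
With the tool pointing down it reaches from about 0.225 to 0.875 m from the base axis. Payload 3.4 kg.
Tool frame: the origin (TCP) lies between the finger pads; the fingertips stand 19 mm ahead of it and the grasp point (between the pads) is the TCP; z points along the fingers, y is the line along which they close (so a half turn about z gives the same grasp; the last joint's range is limited). The gripper opens to 85 mm and grips with 20 to 120 N. Pads are 22 mm wide; open, the fingers measure 114 mm over their backs; the gripper's body (76 mm by 85 mm) begins 54 mm behind the grasp point. The pads swing forward as they close: fully open they stand 13 mm farther back than shut.
Start: joints at [1.22, 0.276, 1.505, -0, 1.361, -0.121], TCP at [0.131, 0.56, 0.25] pointing down, gripper open.
Joint ranges: [-2.89, 2.89], [-0.75, 2.08], [0.22, 2.7], [-1.18, 4.32], [0.11, 2.71], [-2.7, 2.7]. Speed limits (rad/s): [2.57, 2.57, 3.14, 3.14, 3.14, 3.14].

### API

Orientations are given as [roll, pitch, yaw] about the fixed x, y, z axes, in that order (R = Rz(yaw) Ry(pitch) Rx(roll)).
In Python, from station import telemetry, imaging, ticket gives the robot as it stands.
- The arm moves only by the tool drive_tool, never from a script. Its argument "motion" is one flat list of numbers, 5 for each row, row after row: the shift along the tool's x, y, z in m, then the turn about the tool's z in rad, then the finger opening in m, from 0 to 0.0854. In form: [tx, ty, tz, roll, fingers, tx, ty, tz, roll, fingers, ...]. A call has 1 to 5 rows; each row shifts and turns the commanded pose from where the row before left it, along the tool's axes as they then stand; what a row does not reach is not made up. A row lasts 1/10 s, in which the tool goes at most 50 mm and 8.59 degrees, less where a joint would pass 70% of its speed; a pose out of reach is approached as far as the arm can. A call with a gripper value outside its range is refused whole. The fingers move at their own pace and stop on an object; the grip force is fixed at half the most. Time passes only in rows, so rows that do not move let the fingers close. It gives the time, the measured TCP pose, the force, the opening and the grip force at its end, in the units of the state.
- telemetry.read_state(): the state, without advancing time (a new reading comes with each control period).
- imaging.capture(name): name is "scene" or "top" or "wrist"; returns a dict with "image" (384x512x3 uint8, red, green, blue), "depth" (384x512 float32, m along the optical axis (not along the pixel's ray), 0 where there is no reading), "mtx" (3x3 intrinsics, pixels), "R" (3x3) and "t" (3): a world point X has camera coordinates R X + t; the wrist camera has in their place "T_tool_cam" (4x4, takes a point from camera to tool coordinates, whose origin is the TCP and whose axes are the flange's). Camera axes: x right, y down, z forward; pixel columns grow to the right and rows downward; lengths in m; the calibration is good to about 2 mm. A picture is of the moment at which its call begins: read the wrist's pose just before it.
- ticket.close_job(): hands the job in; it is judged then, once.
The state is a dict: "clock": time; "joints": joint angles; "dq": joint speeds; "joint_efforts": joint torques, N m; "position": TCP position; "eef_rot": TCP orientation; "contact_force": force on the tool from outside, world axes, zero at the start; "wrist_torque": the same for the moment, N m; "grip_width": opening from 0.0 (shut) to 1.0 (fully open); "gripper_force": force on a finger pad.
Only numpy, scipy, OpenCV 4.12 (cv2) and the standard library are available. Lean on these libraries where they do the work, as an engineer would, in place of code of your own. Each camera call takes 0.05 s, during which the arm holds its last target. There are 200 camera calls.

### The job

Two small hand presses stand on the bench. On the one with the square plaster dies, draw the safety catch fully out sideways, then bring the handle right down so that the dies close; leave the catch out and the handle down. Leave the catch of the press with the round dies in.

Things in the scene. Friction and masses are not known exactly. Their poses are not given: they have to be found in the camera images.
- square_knob (a point): Centre of the safety catch's knob, press with SQUARE dies: upright black knob 16 mm across, 44 mm tall (this point 188 mm above the bench) at the outer end of a level steel bolt 10 mm thick. Axes: x to the press's back (the handle is at its front, -x), y along the bolt, z up; the catch is drawn outwards, towards -y. With the catch in, the press's middle plane lies 95 mm towards +y. The press is fixed
- square_grip (a point): Centre of the wooden cross grip on that press's handle: a round bar 20 mm thick, 66 mm long, parallel to the bolt. The handle swings in the press's middle plane about a level pivot 150 mm from this point, 130 mm above the bench: raised, it points to the press's front and 45 degrees up (this point at 236 mm); lowered, to the front and 2 degrees up (at 135 mm)
- square_catch (a joint): how far the square-die press's safety catch is drawn out, m: 0 in, with its bolt under the handle, which then cannot come down; 0.030 fully out; needs about 3 N and stays where it is left
- square_handle (a joint): angle of the square-die press's handle, rad: 0 raised, 0.75 right down with the dies closed; needs about 3 N at the grip and stays where it is left. Between the two presses hangs the shade of a desk lamp, fixed, 0.27 to 0.45 m above the bench: its front edge is about 0.49 m ahead of the robot's base, its sides 0 and 0.2 m to the right; pass in front of it
- round_catch (a joint): the same catch on the other press, which differs only in that its dies and the plate above them are ROUND (74 and 88 mm across), where those of the first are SQUARE (72 and 84 mm wide): stays in, near 0

How it is judged:
By the outcome, as a careful person would: the job done as asked, in the order asked, and still so for the second after the job is handed in, with the robot touching nothing.
It also fails if it takes over 38 s, if anything falls off the work surface, if the arm or the gripper's body presses on something with over 40 N, if the wrist force passes 120 N, or if a joint passes its speed limit or range.

## Working session

There is one attempt and no reset: what is moved stays moved. The work goes in short steps, Python scripts to look and compute and a tool call to move; the robot and the scene stay as the last step left them, time stands still between calls to the robot, and variables do not carry over. Pictures are saved under pics/ and viewed, at most 10 in all, crops included, and the job is handed in when it is done.

Besides the shell and the picture viewer there is one more tool, called by a JSON object that holds its "fn" and its "kwargs". drive_tool: Moves the arm, as the interface text tells. Its arguments: {"type":"object","properties":{"motion":{"type":"array"}},"required":["motion"]}

```bash
mkdir -p pics
cat > h.py <<'E'
import sys; sys.path.insert(0,'.')
import numpy as np, cv2
from station import telemetry, imaging, ticket
def cap(n):
    c=imaging.capture(n); np.savez(f'{n}.npz',**{k:v for k,v in c.items()}); return c
def pts(c):
    d=c['depth']; v,u=np.mgrid[:d.shape[0],:d.shape[1]]
    K=c['mtx']; P=np.stack([(u-K[0,2])/K[0,0]*d,(v-K[1,2])/K[1,1]*d,d],-1)
    return (P-c['t'])@c['R']
E
python3 - <<'E'
from h import *
s=telemetry.read_state(); print({k:np.round(v,3) for k,v in s.items()})
a=[]
for n in('scene','top'):
    c=cap(n); a.append(c['image']); print(n, -c['R'].T@c['t'], c['mtx'].round(0).tolist(), c['R'].round(2).tolist(), (c['depth']>0).mean())
    cv2.imwrite(f'pics/{n}.png',cv2.resize(c['image'][:,:,::-1],(800,600),interpolation=cv2.INTER_CUBIC))
E
```

```text
{'clock': np.float64(0.0), 'joints': array([ 1.22 ,  0.277,  1.506,  0.   ,  1.361, -0.121]), 'dq': array([ 0.002, -0.001, -0.001, -0.002,  0.   ,  0.   ]), 'joint_efforts': array([-3.0000e-03, -4.1677e+01, -2.4580e+01, -0.0000e+00,  1.1000e-02,
       -0.0000e+00]), 'position': array([0.131, 0.559, 0.249]), 'eef_rot': array([-3.14 , -0.   ,  2.912]), 'contact_force': array([ 0.097, -0.431, -0.44 ]), 'wrist_torque': array([-0.026,  0.031, -0.027]), 'gripper_force': np.float64(0.0), 'grip_width': np.float64(0.998)}
scene [-0.03421311 -0.92839042  1.17489324] [[434.0, 0.0, 255.0], [0.0, 434.0, 190.0], [0.0, 0.0, 1.0]] [[0.84, -0.55, 0.02], [-0.36, -0.57, -0.74], [0.41, 0.61, -0.68]] 0.9955190022786459
top [ 0.29548233 -0.06895622  1.31952607] [[353.0, 0.0, 258.0], [0.0, 353.0, 189.0], [0.0, 0.0, 1.0]] [[0.04, -1.0, 0.01], [-0.98, -0.04, -0.21], [0.21, 0.0, -0.98]] 0.9961140950520834
```

View pics/scene.png

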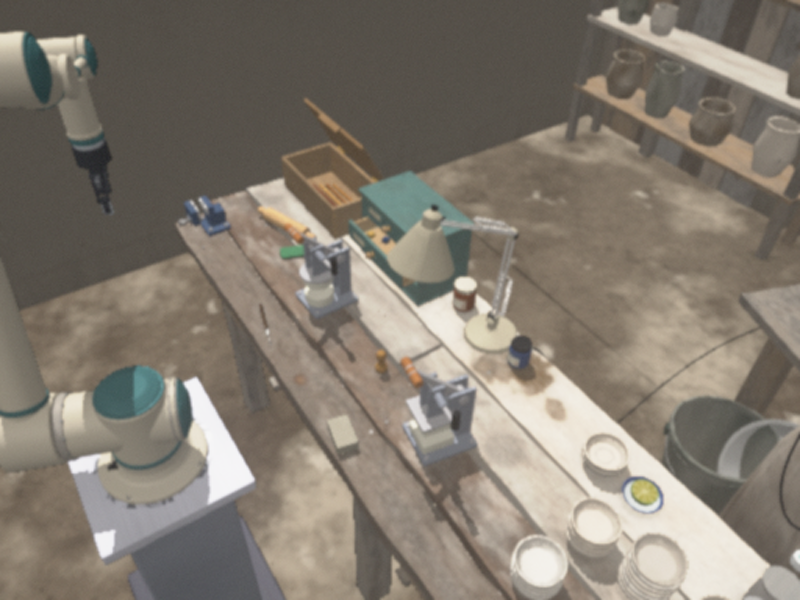

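View pics/top.png

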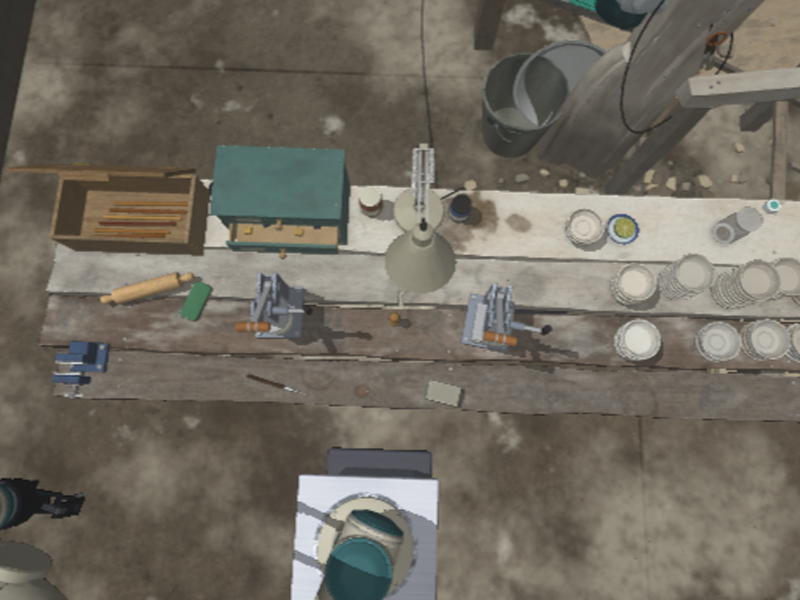

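The presses stand at scene (325,280) and (440,420), and at top (275,305) and (495,320). I'll zoom in to tell the dies apart.

Run:
```python
from h import *
c=dict(np.load('scene.npz')); t=dict(np.load('top.npz'))
i=c['image']; j=t['image']
A=[cv2.resize(x[:,:,::-1],(400,300),interpolation=cv2.INTER_CUBIC) for x in (i[145:205,180:260],i[230:300,240:333],j[170:230,145:225],j[170:230,285:365])]
cv2.imwrite('pics/crop.png',np.vstack([np.hstack(A[:2]),np.hstack(A[2:])]))
for n,d in(('scene',c),('top',t)):
    P=pts(d); h=cv2.cvtColor(d['image'],cv2.COLOR_RGB2HSV)
    work=(P[...,2]>.08)&(P[...,2]<.3)&(P[...,0]>.25)&(P[...,0]<.8)
    for nm,m in(('orange',(h[...,0]<16)&(h[...,1]>120)&(h[...,2]>80)),('dark',(h[...,2]<70))):
        k,l,st,ce=cv2.connectedComponentsWithStats((m&work).astype('uint8'))
        for q in range(1,k):
            if st[q,4]>12: w=P[l==q]; print(n,nm,st[q,4],ce[q].round(),np.median(w,0).round(3),w.min(0).round(3),w.max(0).round(3))
```

```text
scene orange 17 [190. 151.] [0.451 0.208 0.242] [0.444 0.196 0.238] [0.455 0.219 0.247]
scene orange 19 [259. 231.] [ 0.447 -0.236  0.243] [ 0.443 -0.244  0.238] [ 0.456 -0.23   0.246]
scene orange 32 [266. 242.] [ 0.44  -0.281  0.243] [ 0.432 -0.294  0.239] [ 0.449 -0.27   0.248]
scene dark 28 [214. 170.] [0.498 0.128 0.19 ] [0.492 0.121 0.167] [0.504 0.139 0.211]
scene dark 26 [291. 270.] [ 0.47  -0.369  0.194] [ 0.466 -0.371  0.172] [ 0.474 -0.365  0.209]
top orange 39 [154. 209.] [0.45  0.25  0.242] [0.444 0.241 0.237] [0.46  0.261 0.246]
top orange 16 [161. 208.] [0.453 0.229 0.242] [0.444 0.225 0.236] [0.461 0.235 0.246]
top orange 40 [168. 208.] [0.454 0.208 0.242] [0.445 0.198 0.236] [0.461 0.219 0.246]
top orange 36 [313. 214.] [ 0.45  -0.238  0.243] [ 0.442 -0.248  0.239] [ 0.458 -0.229  0.247]
top orange 13 [320. 216.] [ 0.446 -0.26   0.242] [ 0.44  -0.264  0.241] [ 0.453 -0.257  0.247]
top orange 38 [327. 218.] [ 0.442 -0.282  0.243] [ 0.435 -0.291  0.238] [ 0.451 -0.272  0.247]
top dark 24 [111. 110.] [0.776 0.43  0.227] [0.757 0.429 0.185] [0.797 0.433 0.259]
top dark 104 [ 39. 132.] [0.739 0.743 0.089] [0.678 0.739 0.08 ] [0.8   0.746 0.105]
top dark 188 [208. 139.] [0.701 0.103 0.155] [0.693 0.072 0.081] [0.797 0.209 0.203]
top dark 47 [146. 140.] [0.7   0.325 0.16 ] [0.693 0.303 0.12 ] [0.704 0.343 0.201]
top dark 38 [171. 141.] [0.7   0.239 0.166] [0.693 0.21  0.083] [0.715 0.261 0.199]
top dark 13 [150. 158.] [0.652 0.324 0.103] [0.651 0.311 0.089] [0.654 0.331 0.122]
top dark 77 [199. 160.] [0.653 0.143 0.107] [0.651 0.09  0.086] [0.654 0.206 0.125]
top dark 16 [180. 181.] [0.574 0.211 0.096] [0.557 0.21  0.081] [0.58  0.212 0.134]
top dark 32 [197. 198.] [0.498 0.13  0.205] [0.492 0.124 0.167] [0.505 0.138 0.21 ]
top dark 25 [349. 211.] [ 0.472 -0.36   0.205] [ 0.467 -0.369  0.168] [ 0.48  -0.357  0.211]
```

View pics/crop.png

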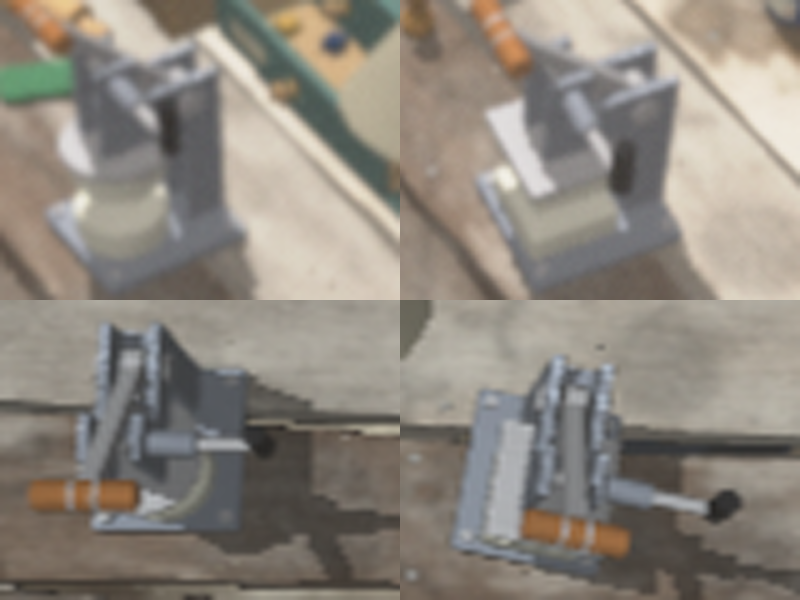

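Square dies (plate with straight edges) are on the press at y<0 (scene (440,420)). The round-die press is at y>0. Both catches are in. The knob is near (0.472,-0.364) and the grip at (0.446,-0.26), with press yaw about -0.18. I'll plan the transit in front of the lamp.

```bash
cat > plan.py <<'E'
from h import *
def plan(way, yaw_end, n, fing, st=None):
    """way: list of world points; n rows per leg; yaw spread evenly"""
    s=telemetry.read_state(); p=np.array(s['position']); yaw=s['eef_rot'][2]
    N=sum(n); rows=[]; dy=((yaw_end-yaw+np.pi)%(2*np.pi)-np.pi)
    y0=yaw; k=0
    for w,m in zip(way,n):
        a=p.copy()
        for i in range(m):
            k+=1; tgt=a+(np.array(w)-a)*(i+1)/m; d=tgt-p
            c,sn=np.cos(yaw),np.sin(yaw)
            t=np.round([c*d[0]+sn*d[1], sn*d[0]-c*d[1], -d[2]],3)
            r=np.round(-(y0+dy*k/N-yaw),2)
            p=p+np.array([c*t[0]+sn*t[1], sn*t[0]-c*t[1], -t[2]]); yaw-=r
            rows.append([*t,r,fing])
    for i in range(0,len(rows),5): print([float(x) for r in rows[i:i+5] for x in r])
    print(p,yaw)
E
python3 - <<'E'
from plan import *
plan([(.28,.30,.30),(.30,-.30,.30),(.40,-.365,.30)],1.388,[8,14,3],.0854)
E
```

```text
[-0.026, -0.027, -0.006, 0.06, 0.0854, -0.027, -0.026, -0.007, 0.06, 0.0854, -0.028, -0.024, -0.006, 0.06, 0.0854, -0.03, -0.023, -0.006, 0.06, 0.0854, -0.032, -0.02, -0.007, 0.06, 0.0854]
[-0.032, -0.019, -0.006, 0.07, 0.0854, -0.034, -0.016, -0.006, 0.06, 0.0854, -0.034, -0.014, -0.006, 0.06, 0.0854, -0.029, -0.031, -0.0, 0.06, 0.0854, -0.032, -0.03, -0.0, 0.06, 0.0854]
[-0.032, -0.027, -0.0, 0.06, 0.0854, -0.035, -0.026, -0.0, 0.06, 0.0854, -0.036, -0.023, -0.0, 0.06, 0.0854, -0.037, -0.021, -0.0, 0.06, 0.0854, -0.039, -0.019, -0.0, 0.06, 0.0854]
[-0.039, -0.017, -0.0, 0.07, 0.0854, -0.041, -0.014, -0.0, 0.06, 0.0854, -0.041, -0.011, -0.0, 0.06, 0.0854, -0.042, -0.009, -0.0, 0.06, 0.0854, -0.043, -0.006, -0.0, 0.06, 0.0854]
[-0.042, -0.004, -0.0, 0.06, 0.0854, -0.043, -0.001, -0.0, 0.06, 0.0854, -0.022, 0.033, -0.0, 0.06, 0.0854, -0.02, 0.035, -0.0, 0.06, 0.0854, -0.017, 0.035, -0.0, 0.06, 0.0854]
[ 0.3995506  -0.36473665  0.29952606] 1.3918277894182862
```

{"fn": "drive_tool", "kwargs": {"motion": [-0.026, -0.027, -0.006, 0.06, 0.0854, -0.027, -0.026, -0.007, 0.06, 0.0854, -0.028, -0.024, -0.006, 0.06, 0.0854, -0.03, -0.023, -0.006, 0.06, 0.0854, -0.032, -0.02, -0.007, 0.06, 0.0854]}}

```text
clock: 0.6
position: [0.2246, 0.3959, 0.2821]
eef_rot: [-3.141, -0.0, 2.61]
contact_force: [0.4, -0.2, 0.6]
grip_width: 0.999
gripper_force: 0.0
```

{"fn": "drive_tool", "kwargs": {"motion": [-0.032, -0.019, -0.006, 0.07, 0.0854, -0.034, -0.016, -0.006, 0.06, 0.0854, -0.034, -0.014, -0.006, 0.06, 0.0854, -0.029, -0.031, 0, 0.06, 0.0854, -0.032, -0.03, 0, 0.06, 0.0854]}}

```text
clock: 1.1
position: [0.2831, 0.213, 0.3001]
eef_rot: [-3.141, 0.0, 2.3]
contact_force: [1.6, -0.3, -0.3]
grip_width: 1.003
gripper_force: 0.0
```

{"fn": "drive_tool", "kwargs": {"motion": [-0.032, -0.027, 0, 0.06, 0.0854, -0.035, -0.026, 0, 0.06, 0.0854, -0.036, -0.023, 0, 0.06, 0.0854, -0.037, -0.021, 0, 0.06, 0.0854, -0.039, -0.019, 0, 0.06, 0.0854]}}

```text
clock: 1.6
position: [0.2898, -0.0009, 0.3002]
eef_rot: [3.141, 0.0, 2.0]
contact_force: [1.8, 0.0, 0.9]
grip_width: 0.999
gripper_force: 0.0
```

{"fn": "drive_tool", "kwargs": {"motion": [-0.039, -0.017, 0, 0.07, 0.0854, -0.041, -0.014, 0, 0.06, 0.0854, -0.041, -0.011, 0, 0.06, 0.0854, -0.042, -0.009, 0, 0.06, 0.0854, -0.043, -0.006, 0, 0.06, 0.0854]}}

```text
clock: 2.1
position: [0.2968, -0.2157, 0.3001]
eef_rot: [3.141, -0.0, 1.688]
contact_force: [1.2, 0.1, 0.3]
grip_width: 0.997
gripper_force: 0.0
```

{"fn": "drive_tool", "kwargs": {"motion": [-0.042, -0.004, 0, 0.06, 0.0854, -0.043, -0.001, 0, 0.06, 0.0854, -0.022, 0.033, 0, 0.06, 0.0854, -0.02, 0.035, 0, 0.06, 0.0854, -0.017, 0.035, 0, 0.06, 0.0854]}}

```text
clock: 2.6
position: [0.4004, -0.3656, 0.2996]
eef_rot: [-3.141, -0.001, 1.388]
contact_force: [0.4, -0.5, 0.3]
grip_width: 1.002
gripper_force: 0.0
```

Now refine knob and grip with the wrist camera.

Run:
```python
from h import *
from scipy.spatial.transform import Rotation as Ro
s=telemetry.read_state(); c=cap('wrist')
cv2.imwrite('pics/w1.png',c['image'][:,:,::-1])
T=np.eye(4);T[:3,:3]=Ro.from_euler('xyz',s['eef_rot']).as_matrix();T[:3,3]=s['position']
M=np.linalg.inv(T@c['T_tool_cam']); w={**c,'R':M[:3,:3],'t':M[:3,3]}
t=dict(np.load('top.npz')); sc=dict(np.load('scene.npz'))
for n,d in(('wrist',w),('top',t),('scene',sc)):
    P=pts(d);h=cv2.cvtColor(d['image'],cv2.COLOR_RGB2HSV)
    reg=(abs(P[...,0]-.46)<.06)&(P[...,1]<-.2)&(P[...,1]>-.4)
    k=reg&(h[...,2]<75)&(P[...,2]>.203)&(P[...,2]<.216)&(P[...,1]<-.33)
    if k.sum(): print(n,'knobtop',k.sum(),P[k].mean(0).round(4),P[k].min(0).round(3),P[k].max(0).round(3))
    o=reg&(h[...,0]<22)&(h[...,1]>90)&(P[...,2]>.22)&(P[...,2]<.255)
    if o.sum()>20:
        q=P[o]; vx,vy,x,y=cv2.fitLine(q[:,:2].astype('f4'),cv2.DIST_L2,0,.01,.01).ravel()
        u=np.array([vx,vy])*np.sign(vy); a=(q[:,:2]-[x,y])@u
        print(n,'grip',o.sum(),q.mean(0).round(4),'mid',(np.array([x,y])+u*(a.min()+a.max())/2).round(4),'len',np.ptp(a).round(3),'yaw',np.arctan2(-u[0],u[1]).round(3), 'zmax',q[:,2].max().round(3))
```

```text
wrist knobtop 390 [ 0.4732 -0.3612  0.2092] [ 0.466 -0.369  0.203] [ 0.481 -0.354  0.211]
wrist grip 2511 [ 0.4434 -0.2721  0.2438] mid [ 0.4438 -0.2698] len 0.043 yaw -0.162 zmax 0.248
top knobtop 16 [ 0.4738 -0.3636  0.2085] [ 0.467 -0.369  0.205] [ 0.48  -0.358  0.214]
top grip 101 [ 0.4453 -0.2609  0.2424] mid [ 0.4454 -0.2605] len 0.064 yaw -0.176 zmax 0.247
scene knobtop 10 [ 0.4709 -0.3678  0.2084] [ 0.466 -0.371  0.205] [ 0.475 -0.365  0.21 ]
scene grip 101 [ 0.4436 -0.265   0.242 ] mid [ 0.4442 -0.2617] len 0.065 yaw -0.171 zmax 0.248
```

View pics/w1.png

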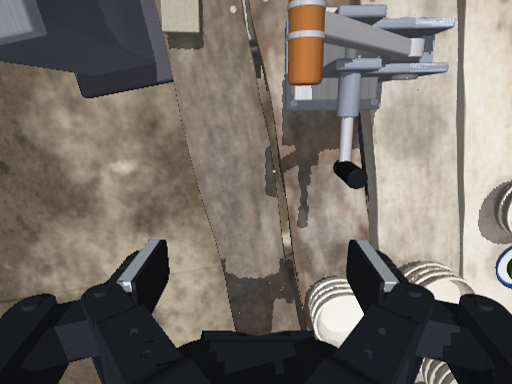

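The wrist view shows the knob at (350,175) and the grip at (305,40). The knob centre is (0.4735,-0.3615), the grip (0.445,-0.261) and yaw -0.172. Knob + 95 mm along y' lands on the grip's plane within 1 mm, so these agree.

Run:
```python
from plan import *
plan([(.4735,-.362,.2996),(.4735,-.362,.194)],1.399,[4,6],.05)
```

```text
[0.005, 0.016, -0.0, -0.0, 0.05, 0.005, 0.017, -0.0, -0.0, 0.05, 0.005, 0.016, -0.001, -0.0, 0.05, 0.005, 0.016, 0.0, -0.0, 0.05, -0.0, 0.0, 0.018, -0.01, 0.05]
[-0.0, 0.0, 0.017, 0.0, 0.05, -0.0, 0.0, 0.018, 0.0, 0.05, -0.0, 0.0, 0.017, 0.0, 0.05, -0.0, 0.0, 0.018, -0.0, 0.05, -0.0, 0.0, 0.018, -0.0, 0.05]
[ 0.47352504 -0.36157516  0.19363026] 1.3971240414223316
```

{"fn": "drive_tool", "kwargs": {"motion": [0.005, 0.016, 0, 0, 0.05, 0.005, 0.017, 0, 0, 0.05, 0.005, 0.016, 0, 0, 0.05, 0.005, 0.016, 0, 0, 0.05, 0, 0, 0.017, -0.01, 0.05]}}

```text
clock: 3.15
position: [0.4708, -0.3562, 0.2855]
eef_rot: [3.135, 0.003, 1.404]
contact_force: [0.2, 0.3, -1.0]
grip_width: 0.581
gripper_force: 0.0
```

{"fn": "drive_tool", "kwargs": {"motion": [0, 0, 0.017, 0, 0.05, 0, 0, 0.018, 0, 0.05, 0, 0, 0.017, 0, 0.05, 0, 0, 0.018, 0, 0.05, 0, 0, 0.018, 0, 0.05]}}

```text
clock: 3.65
position: [0.468, -0.3555, 0.1951]
eef_rot: [3.141, 0.0, 1.403]
contact_force: [-0.1, -0.3, 0.3]
grip_width: 0.583
gripper_force: 0.0
```

{"fn": "drive_tool", "kwargs": {"motion": [0, 0, 0, 0, 0.01, 0, 0, 0, 0, 0.01, 0, 0, 0, 0, 0.01, 0, 0, 0, 0, 0.01, 0, 0, 0, 0, 0.01]}}

```text
clock: 4.15
position: [0.4748, -0.3568, 0.1959]
eef_rot: [3.126, -0.0, 1.402]
contact_force: [18.3, -1.8, -12.1]
grip_width: 0.166
gripper_force: 58.5
```

Knob gripped. Relieve the side load, then draw out.

{"fn": "drive_tool", "kwargs": {"motion": [0, 0.003, 0, 0, 0.01, 0, 0.003, 0, 0, 0.01, -0.004, 0, 0, 0, 0.01, -0.005, 0, 0, 0, 0.01, -0.005, 0, 0, 0, 0.01]}}

```text
clock: 4.65
position: [0.4731, -0.3704, 0.1957]
eef_rot: [3.137, -0.002, 1.402]
contact_force: [7.4, 0.8, -6.0]
grip_width: 0.168
gripper_force: 58.9
```

{"fn": "drive_tool", "kwargs": {"motion": [-0.005, 0, 0, 0, 0.01, -0.005, 0, 0, 0, 0.01, -0.004, 0, 0, 0, 0.01, -0.002, 0, 0, 0, 0.01, 0, 0, 0, 0, 0.01]}}

```text
clock: 5.15
position: [0.4709, -0.3835, 0.1956]
eef_rot: [3.137, -0.007, 1.402]
contact_force: [8.5, 7.5, -4.2]
grip_width: 0.166
gripper_force: 59.0
```

{"fn": "drive_tool", "kwargs": {"motion": [-0.003, 0, 0, 0, 0.01, -0.003, 0, 0, 0, 0.01, 0, 0, 0, 0, 0.01, 0, 0, 0, 0, 0.01]}}

```text
clock: 5.55
position: [0.4708, -0.3837, 0.1954]
eef_rot: [3.138, -0.018, 1.402]
contact_force: [10.6, 19.6, -1.9]
grip_width: 0.172
gripper_force: 59.4
```

At the stop. Release, rise, look.

{"fn": "drive_tool", "kwargs": {"motion": [0.002, 0, 0, 0, 0.05, 0, 0, 0, 0, 0.05, 0, 0, 0, 0, 0.05, 0, 0, -0.02, 0, 0.05, 0, 0, -0.03, 0, 0.05]}}

```text
clock: 6.05
position: [0.4661, -0.3907, 0.2444]
eef_rot: [-3.138, -0.002, 1.401]
contact_force: [0.7, -0.6, 0.3]
grip_width: 0.585
gripper_force: 0.0
```

{"fn": "drive_tool", "kwargs": {"motion": [0, 0, -0.035, 0, 0.05, 0, -0.03, -0.02, 0, 0, 0, -0.03, 0, 0, 0, 0, -0.02, 0, 0, 0, 0, 0, 0, 0, 0]}}

```text
clock: 6.55
position: [0.386, -0.3774, 0.3016]
eef_rot: [-3.141, 0.002, 1.399]
contact_force: [0.3, 0.4, 0.5]
grip_width: 0.001
gripper_force: 0.0
```

```bash
cat > look.py <<'E'
from h import *
from scipy.spatial.transform import Rotation as Ro
def wrist():
    s=telemetry.read_state(); c=cap('wrist')
    T=np.eye(4);T[:3,:3]=Ro.from_euler('xyz',s['eef_rot']).as_matrix();T[:3,3]=s['position']
    M=np.linalg.inv(T@c['T_tool_cam']); return {**c,'R':M[:3,:3],'t':M[:3,3]}
if __name__=='__main__':
  for n,d in(('wrist',wrist()),('top',cap('top')),('scene',cap('scene'))):
    P=pts(d);h=cv2.cvtColor(d['image'],cv2.COLOR_RGB2HSV)
    if n=='wrist': cv2.imwrite('pics/w_last.png',d['image'][:,:,::-1])
    reg=(abs(P[...,0]-.45)<.09)&(P[...,1]<-.2)&(P[...,1]>-.42)
    k=reg&(h[...,2]<75)&(P[...,2]>.203)&(P[...,2]<.216)&(P[...,1]<-.33)&(P[...,0]>.44)
    if k.sum(): print(n,'knobtop',k.sum(),P[k].mean(0).round(4),P[k].min(0).round(3),P[k].max(0).round(3))
    o=reg&(h[...,0]<22)&(h[...,1]>90)&(P[...,2]>.11)&(P[...,2]<.255)
    if o.sum()>10: print(n,'grip',o.sum(),P[o].mean(0).round(4),P[o].min(0).round(3),P[o].max(0).round(3))
E
python3 look.py
```

```text
wrist knobtop 377 [ 0.4684 -0.3881  0.2091] [ 0.462 -0.397  0.203] [ 0.477 -0.381  0.211]
wrist grip 1886 [ 0.4419 -0.279   0.2432] [ 0.432 -0.292  0.121] [ 0.476 -0.26   0.248]
top knobtop 14 [ 0.4691 -0.389   0.2089] [ 0.465 -0.394  0.205] [ 0.475 -0.383  0.212]
top grip 102 [ 0.4455 -0.2608  0.2421] [ 0.433 -0.292  0.234] [ 0.459 -0.23   0.25 ]
scene knobtop 13 [ 0.4673 -0.3938  0.2085] [ 0.462 -0.397  0.204] [ 0.472 -0.388  0.213]
```

Wrist view by numbers: the knob moved about 27.5 mm of 30, so the catch may be just short of fully out. I'll regrip it centred and pull again.

Run:
```python
from plan import *
plan([(.469,-.389,.300)],1.399,[5],.05)
```

```text
[0.001, 0.016, 0.0, 0.0, 0.05, 0.0, 0.016, 0.0, 0.0, 0.05, 0.001, 0.016, 0.0, 0.0, 0.05, 0.0, 0.017, 0.001, 0.0, 0.05, 0.001, 0.016, -0.0, 0.0, 0.05]
[ 0.46932573 -0.38874076  0.29966348] 1.4010425670123836
```

{"fn": "drive_tool", "kwargs": {"motion": [0.001, 0.016, 0, 0, 0.05, 0, 0.016, 0, 0, 0.05, 0.001, 0.016, 0, 0, 0.05, 0, 0.017, 0, 0, 0.05, 0.001, 0.016, 0, 0, 0.05]}}

```text
clock: 7.2
position: [0.4714, -0.388, 0.2996]
eef_rot: [-3.141, -0.0, 1.403]
contact_force: [0.7, -0.4, 0.1]
grip_width: 0.588
gripper_force: 0.0
```

{"fn": "drive_tool", "kwargs": {"motion": [0, 0, 0.02, 0, 0.05, 0, 0, 0.03, 0, 0.05, 0, 0, 0.03, 0, 0.05, 0, 0, 0.025, 0, 0.05, 0, 0, 0, 0, 0.05]}}

```text
clock: 7.7
position: [0.4684, -0.386, 0.191]
eef_rot: [-3.135, -0.005, 1.403]
contact_force: [-0.4, 0.2, 0.5]
grip_width: 0.584
gripper_force: 0.0
```

{"fn": "drive_tool", "kwargs": {"motion": [0, 0, 0, 0, 0.01, 0, 0, 0, 0, 0.01, 0, 0, 0, 0, 0.01, 0, 0, 0, 0, 0.01, -0.003, 0, 0, 0, 0.01]}}

```text
clock: 8.2
position: [0.4702, -0.389, 0.1969]
eef_rot: [3.138, -0.004, 1.401]
contact_force: [5.8, 10.1, 6.5]
grip_width: 0.166
gripper_force: 58.9
```

{"fn": "drive_tool", "kwargs": {"motion": [-0.003, 0, 0, 0, 0.01, -0.003, 0, 0, 0, 0.01, -0.003, 0, 0, 0, 0.01, 0, 0, 0, 0, 0.01]}}

```text
clock: 8.6
position: [0.4701, -0.3893, 0.1965]
eef_rot: [3.139, -0.021, 1.401]
contact_force: [8.6, 24.3, 9.8]
grip_width: 0.168
gripper_force: 59.3
```

Hard against the stop (24 N, no motion), so it is fully out. Release and go over the grip.

{"fn": "drive_tool", "kwargs": {"motion": [0.005, 0, 0, 0, 0.05, 0, 0, 0, 0, 0.05, 0, 0, 0, 0, 0.05, 0, 0, -0.02, 0, 0.05, 0, 0, -0.03, 0, 0.05]}}

```text
clock: 9.1
position: [0.4663, -0.3948, 0.2436]
eef_rot: [-3.137, -0.002, 1.401]
contact_force: [-0.0, -0.3, 0.5]
grip_width: 0.589
gripper_force: 0.0
```

{"fn": "drive_tool", "kwargs": {"motion": [0, 0, -0.04, 0, 0.05, 0, 0, -0.015, 0, 0, 0, -0.02, 0, 0, 0, 0, -0.02, 0, 0, 0, 0, 0, 0, 0, 0]}}

```text
clock: 9.6
position: [0.4259, -0.3885, 0.3007]
eef_rot: [-3.14, 0.001, 1.4]
contact_force: [0.8, -0.2, -0.2]
grip_width: -0.002
gripper_force: 0.0
```

```bash
python3 look.py
python3 - <<'E'
from plan import *
plan([(.443,-.273,.300)],1.399,[4],0)
E
```

```text
wrist knobtop 360 [ 0.469  -0.3881  0.2093] [ 0.462 -0.397  0.203] [ 0.477 -0.381  0.212]
wrist grip 1756 [ 0.4429 -0.28    0.2437] [ 0.432 -0.292  0.232] [ 0.454 -0.267  0.248]
top knobtop 16 [ 0.4692 -0.3895  0.2078] [ 0.463 -0.394  0.204] [ 0.475 -0.384  0.212]
top grip 101 [ 0.4453 -0.2609  0.2424] [ 0.432 -0.292  0.237] [ 0.459 -0.23   0.249]
scene knobtop 15 [ 0.468  -0.3945  0.2082] [ 0.463 -0.399  0.203] [ 0.473 -0.389  0.211]
scene grip 65 [ 0.4455 -0.2528  0.2426] [ 0.435 -0.279  0.237] [ 0.459 -0.23   0.249]
[0.029, -0.001, 0.0, 0.0, 0.0, 0.029, -0.002, 0.0, 0.0, 0.0, 0.029, -0.001, 0.0, 0.0, 0.0, 0.03, -0.001, 0.0, 0.0, 0.0]
[ 0.44339932 -0.27265623  0.30020764] 1.4009794108325497
```

{"fn": "drive_tool", "kwargs": {"motion": [0.029, -0.001, 0, 0, 0, 0.029, -0.002, 0, 0, 0, 0.029, -0.001, 0, 0, 0, 0.03, -0.001, 0, 0, 0, 0, 0, 0, 0, 0]}}

```text
clock: 10.25
position: [0.4439, -0.2689, 0.3003]
eef_rot: [3.141, -0.002, 1.405]
contact_force: [0.5, -0.3, 1.1]
grip_width: -0.0
gripper_force: 0.0
```

Run:
```python
from plan import *
s=telemetry.read_state();print(s['position'])
# tracking rows in tool axes: ty=+x', tz=down
th=np.radians(np.linspace(45,2,16)); x=-.15*np.cos(th); z=.13+.15*np.sin(th)
print(np.c_[np.diff(x),-np.diff(z)].round(4).tolist())
```

```text
[ 0.44393404 -0.26887417  0.30031281]
[[-0.0052, 0.0054], [-0.0049, 0.0057], [-0.0046, 0.0059], [-0.0043, 0.0061], [-0.004, 0.0064], [-0.0037, 0.0065], [-0.0033, 0.0067], [-0.003, 0.0069], [-0.0026, 0.007], [-0.0023, 0.0071], [-0.0019, 0.0073], [-0.0016, 0.0073], [-0.0012, 0.0074], [-0.0008, 0.0075], [-0.0004, 0.0075]]
```

Descend to contact (TCP ≈ 0.265) and start following the arc.

{"fn": "drive_tool", "kwargs": {"motion": [0, 0, 0.015, 0, 0, 0, 0, 0.013, 0, 0, 0, 0, 0.006, 0, 0, 0, -0.002, 0.004, 0, 0, 0, -0.004, 0.005, 0, 0]}}

```text
clock: 10.75
position: [0.4366, -0.2713, 0.2578]
eef_rot: [-3.14, 0.0, 1.402]
contact_force: [-3.7, 0.9, 5.2]
grip_width: 0.003
gripper_force: 2.6
```

{"fn": "drive_tool", "kwargs": {"motion": [0, -0.004, 0.006, 0, 0, 0, -0.004, 0.006, 0, 0, 0, -0.004, 0.006, 0, 0, 0, -0.004, 0.006, 0, 0, 0, -0.003, 0.007, 0, 0]}}

```text
clock: 11.25
position: [0.4183, -0.2678, 0.2258]
eef_rot: [3.141, 0.0, 1.402]
contact_force: [-0.9, 0.1, 1.3]
grip_width: -0.004
gripper_force: 0.9
```

{"fn": "drive_tool", "kwargs": {"motion": [0, -0.004, 0.007, 0, 0, 0, -0.003, 0.007, 0, 0, 0, -0.003, 0.007, 0, 0, 0, -0.003, 0.007, 0, 0, 0, -0.002, 0.007, 0, 0]}}

```text
clock: 11.75
position: [0.4036, -0.2651, 0.1906]
eef_rot: [3.141, -0.0, 1.402]
contact_force: [-0.9, 0.7, 0.8]
grip_width: -0.002
gripper_force: 0.4
```

{"fn": "drive_tool", "kwargs": {"motion": [0, -0.001, 0.007, 0, 0, 0, -0.001, 0.007, 0, 0, 0, 0, 0.007, 0, 0, 0, 0, 0.005, 0, 0, 0, 0, 0, 0, 0]}}

```text
clock: 12.25
position: [0.4017, -0.2647, 0.1647]
eef_rot: [-3.141, -0.001, 1.402]
contact_force: [-0.7, -0.1, -0.0]
grip_width: 0.003
gripper_force: 0.0
```

{"fn": "drive_tool", "kwargs": {"motion": [0, 0, 0.004, 0, 0, 0, 0, 0.004, 0, 0, 0, 0, 0.002, 0, 0, 0, 0, 0, 0, 0]}}

```text
clock: 12.65
position: [0.4022, -0.2652, 0.1633]
eef_rot: [3.137, 0.003, 1.402]
contact_force: [-12.2, 10.4, 52.1]
grip_width: 0.001
gripper_force: 26.2
```

Against the stop (52 N at z 0.163, expected 0.164). Lift off and check.

{"fn": "drive_tool", "kwargs": {"motion": [0, 0, -0.005, 0, 0, 0, 0, -0.015, 0, 0, 0, 0, -0.03, 0, 0, 0, -0.02, -0.04, 0, 0, 0, -0.03, -0.04, 0, 0]}}

```text
clock: 13.15
position: [0.3529, -0.2567, 0.2863]
eef_rot: [3.141, -0.0, 1.403]
contact_force: [-0.5, -0.6, 0.9]
grip_width: -0.002
gripper_force: 0.0
```

{"fn": "drive_tool", "kwargs": {"motion": [-0.01, -0.03, 0, 0, 0, 0, 0, 0, 0, 0, 0, 0, 0, 0, 0]}}

```text
clock: 13.45
position: [0.3211, -0.2613, 0.2854]
eef_rot: [3.14, 0.0, 1.4]
contact_force: [-0.1, 0.6, -0.5]
grip_width: 0.003
gripper_force: 0.0
```

```bash
python3 look.py
python3 - <<'E'
from h import *
i=dict(np.load('scene.npz'))['image']; w=cv2.imread('pics/w_last.png')
cv2.imwrite('pics/fin.png',np.hstack([cv2.resize(i[140:310,170:340][:,:,::-1],(400,400),interpolation=cv2.INTER_CUBIC),cv2.resize(w,(400,400))]))
E
```

```text
wrist knobtop 373 [ 0.4678 -0.387   0.2084] [ 0.461 -0.397  0.203] [ 0.476 -0.381  0.211]
wrist grip 1415 [ 0.4017 -0.249   0.1427] [ 0.389 -0.283  0.131] [ 0.417 -0.218  0.147]
top knobtop 15 [ 0.4694 -0.3894  0.2085] [ 0.463 -0.394  0.203] [ 0.475 -0.384  0.211]
top grip 89 [ 0.4027 -0.2534  0.1412] [ 0.39  -0.285  0.133] [ 0.416 -0.221  0.148]
scene knobtop 13 [ 0.4674 -0.3949  0.2069] [ 0.462 -0.399  0.203] [ 0.473 -0.391  0.21 ]
scene grip 95 [ 0.4019 -0.2561  0.1416] [ 0.39  -0.287  0.133] [ 0.418 -0.22   0.148]
```

View pics/fin.png

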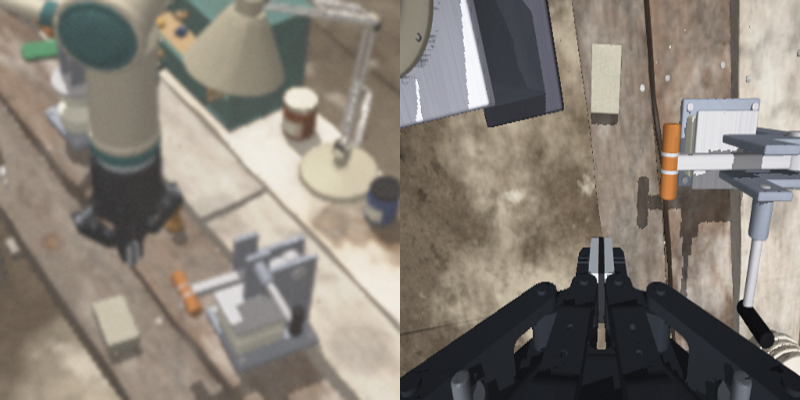

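The picture shows the handle level, with its grip at (185,290) on the left and (670,160) on the right. The square plates are closed, the bolt is out with its knob at (755,325), and the gripper is clear. The grip's top is at 0.147 m, which matches the handle right down.

```bash
python3 -c "
from h import *
print(ticket.close_job())"
```

```text
the job is handed in; nothing more can be done
None
```

The job is handed in: on the square-die press the catch is drawn out to its stop (cameras measured about 27.5 mm of the nominal 30 mm) and the handle is right down with the dies closed; the round-die press was not touched.

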